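# Put the tin with the seal in it into the counter display stand

## Task

Of the three identical closed tins on the bookshop counter only one holds its heavy stone seal; the other two are light display dummies. Find the full one by lifting, turn it to match the oblong opening of the display stand and lower it through until it stands on the base board. Keep the tins upright, leave the two dummies standing on the counter about where they were, and do not disturb the pen pot, books and hand stamp.

Things in the scene. Friction and masses are not known exactly. Their poses are not given: they have to be found in the camera images.
- tin_a_mid (a point): one of three closed metal tins with a paper band that look the same: 72 mm along its x, 54 mm along its y, 100 mm tall, flat upright sides, fixed flat lid. This point is its centre, 50 mm above its underside; z up. Loose on the counter, turned up to about 55 degrees. Which is full differs every time and does not show
- tin_b_mid (a point): one of three closed metal tins with a paper band that look the same: 72 mm along its x, 54 mm along its y, 100 mm tall, flat upright sides, fixed flat lid. This point is its centre, 50 mm above its underside; z up. Loose on the counter, turned up to about 55 degrees. Which is full differs every time and does not show
- tin_c_mid (a point): one of three closed metal tins with a paper band that look the same: 72 mm along its x, 54 mm along its y, 100 mm tall, flat upright sides, fixed flat lid. This point is its centre, 50 mm above its underside; z up. Loose on the counter, turned up to about 55 degrees. Which is full differs every time and does not show
- tin_a: the same tin as tin_a_mid; origin at the centre of its underside, axes as there. The tin with the stone seal weighs 0.43 to 0.53 kg in all, a dummy 0.14 to 0.21 kg; the content has about 1 mm of play, so a slight rattle is normal
- tin_b: the same tin as tin_b_mid; origin at the centre of its underside, axes as there. The tin with the stone seal weighs 0.43 to 0.53 kg in all, a dummy 0.14 to 0.21 kg; the content has about 1 mm of play, so a slight rattle is normal
- tin_c: the same tin as tin_c_mid; origin at the centre of its underside, axes as there. The tin with the stone seal weighs 0.43 to 0.53 kg in all, a dummy 0.14 to 0.21 kg; the content has about 1 mm of play, so a slight rattle is normal
- stand: display stand fixed to the counter: base board 150 mm (x) by 130 mm (y), 8 mm thick, and above it on corner posts a dark steel plate of that outline, its underside 22 mm and top 32 mm above the counter. Mid-plate is an oblong opening, 76 mm along x and 58 mm along y (2 mm of play all round a tin), its upper edge bevelled 1.5 mm. Origin at the centre of the underside; z up
- stand_seat (a point): point on top of the base board, 8 mm above the counter, on the axis of the opening; axes as the stand's. A tin goes in with its long side (x) along this x, either way round, and then stands on the board with its centre 50 mm above this point
- pen_pot: bystander: blue pot with pens, 76 mm across, 95 mm tall without the pens (about 155 mm with them); origin at the centre of its underside
- book_pile: bystander: two thin books lying flat, 130 by 180 by 31 mm; origin at the centre of the underside
- stamp: bystander: turned wooden hand stamp, 44 mm across, 80 mm tall; origin at the centre of its underside
Not all that is in view belongs to the job. What is shaped like the tin_b but green is not meant. What is shaped like the tin_c but pink is not meant.

How it is judged:
By the outcome, as a careful person would: the job done as asked, in the order asked, and still so for the second after the job is handed in, with the robot touching nothing.
It also fails if it takes over 61 s, if anything falls off the work surface, if the arm or the gripper's body presses on something with over 40 N, if the wrist force passes 120 N, or if a joint passes its speed limit or range.

## Robot

A 6-joint arm with a two-finger parallel gripper is mounted at the origin on the work surface. World frame = base frame: x ahead of the robot, y to its left, z up, the work surface at z = 0. Lengths are in m, angles in degrees, forces in N, time in s.
With the tool pointing down it reaches from about 0.375 to 0.9 m from the base axis. Payload 3.1 kg.
Tool frame: the origin (TCP) lies midway between the tips of the shut fingers; the grasp point (between the pads) lies bot.hold_point_z behind it (bot.hold_point_z is the distance from the TCP to the grasp point, in m); z points along the fingers, y is the direction in which the jaws open and shut (so a half turn about z gives the same grasp; the last joint's range is limited). The gripper opens to 87 mm and grips with 3 to 60 N. Pads are 19 mm wide; open, the fingers measure 117 mm over their backs; the gripper's body (75 mm by 190 mm) begins 51 mm behind the grasp point.
Start: joints at [56.179, 30.224, 82.088, -0, 67.689, -10.227], TCP at [0.25, 0.573, 0.194] pointing down, gripper open.
Joint ranges: [-176.69, 176.69], [-43.24, 126.21], [12.49, 139.97], [-82, 262], [0, 151.66], [-163.58, 163.58]. Speed limits (degrees/s): [159.86, 159.86, 180, 180, 180, 180].

## Interface

Orientations are given as a 3x3 rotation matrix whose columns are the frame's x, y, z axes.
In Python, from rig import bot, vision, hand_in gives the robot as it stands. The module is installed in compiled form; this text tells all that it offers.
- The arm moves only by the shell command python3 -m handwheel 'ROWS'. ROWS is JSON, a list of rows, each an object of numbers: "hand": the gripper's target within -1 to 1 (fully open at 1, half-way at 0, shut at -1); "dx", "dy", "dz": the shift along the world's x, y, z in cm; "wx", "wy", "wz": the turn, a rotation vector about the world's x, y, z in rad. In form: [{"hand": .., "dx": .., "dy": .., "dz": .., "wx": .., "wy": .., "wz": ..}, ...]. A call has 1 to 10 rows; each row shifts and turns the commanded pose from where the row before left it; what a row does not reach is not made up. A row lasts 1/10 s, in which the tool goes at most 50 mm and 8.59 degrees, less where a joint would pass 70% of its speed; a pose out of reach is approached as far as the arm can. A call with a gripper value outside its range is refused whole. The fingers move at their own pace and stop on an object; the grip force is fixed at half the most. Time passes only in rows, so rows that do not move let the fingers close. It gives the time, the measured TCP pose, the force and the opening at its end, in the units of the state.
- bot.read_state(): the state, without advancing time (a new reading comes with each control period).
- vision.capture(name): name is "scene" or "top"; returns (picture, depth): 480x640x3 uint8, red, green, blue; 480x640 float32, m along the optical axis (not along the pixel's ray), 0 where there is no reading.
- vision.get_calibration(name): a dict with "fx", "fy", "cx", "cy" (pixels), "rvec" (rotation vector, rad) and "tvec" (3), from world to camera coordinates, as OpenCV has them. Camera axes: x right, y down, z forward; pixel columns grow to the right and rows downward; lengths in m; the calibration is good to about 2 mm. A picture is of the moment at which its call begins. get_calibration takes no time and is no camera call.
- hand_in(): hands the job in, once; it reports no verdict.
The state is a dict: "time_s": time; "joint_positions": joint angles; "qvel": joint speeds; "tau": joint torques, N m; "position": TCP position; "tcp_rot": TCP orientation; "force": force on the tool from outside, world axes, zero at the start; "moment": the same for the moment, N m; "opening": opening from 0.0 (shut) to 1.0 (fully open).
Only numpy, scipy, OpenCV 4.12 (cv2) and the standard library are available. Lean on these libraries where they do the work, as an engineer would, in place of code of your own. Each camera call takes 0.05 s, during which the arm holds its last target.

## Working session

There is one attempt and no reset: what is moved stays moved. The work goes in short steps, Python scripts to look and compute and a shell command to move; the robot and the scene stay as the last step left them, time stands still between calls to the robot, and variables do not carry over. Pictures are saved under pics/ and viewed, and the job is handed in when it is done.

```bash
mkdir -p pics
python3 - <<'E'
from rig import bot, vision
import cv2,numpy as np
print(bot.read_state(), bot.hold_point_z)
for n in("scene","top"):
    p,d=vision.capture(n); cv2.imwrite(f"pics/{n}0.png",p[:,:,::-1]); np.save(f"{n}0.npy",d)
    c=vision.get_calibration(n); print(n,c)
E
```

```text
{'time_s': 0.0, 'joint_positions': array([ 5.61768765e+01,  3.02808966e+01,  8.21572075e+01, -2.52138370e-04,
        6.76893168e+01, -1.02247130e+01]), 'qvel': array([ 0.12056132,  0.04273538, -0.10345293,  0.06474696,  0.091183  ,
       -0.07978889]), 'tau': array([ 1.99572187e-04, -4.40040386e+01, -1.76594871e+01,  6.33476302e-02,
        5.82048751e-02, -1.75058817e-04]), 'position': array([0.24969448, 0.57207528, 0.19284646]), 'tcp_rot': array([[-9.16374265e-01,  4.00320724e-01, -1.23451617e-03],
       [ 4.00322436e-01,  9.16372482e-01, -1.84980326e-03],
       [ 3.90762067e-04, -2.18931663e-03, -9.99997527e-01]]), 'force': array([-0.25984074,  0.34158438,  0.43469828]), 'moment': array([ 0.02967121,  0.01446031, -0.01295894]), 'opening': 1.000067522073695} 0.0187
scene {'fx': 560.6411582523211, 'fy': 560.6411582523211, 'cx': 316.9818836440257, 'cy': 242.19629540339932, 'rvec': array([ 2.17119206,  1.43058392, -0.45220694]), 'tvec': array([-0.19014721, -0.41345032,  1.41231761])}
top {'fx': 489.2968627066133, 'fy': 489.2968627066133, 'cx': 318.85110042678974, 'cy': 234.96811241926352, 'rvec': array([ 2.23702386, -2.18449294,  0.06403316]), 'tvec': array([-0.05763813,  0.55546365,  0.93838835])}
```

View pics/top0.png

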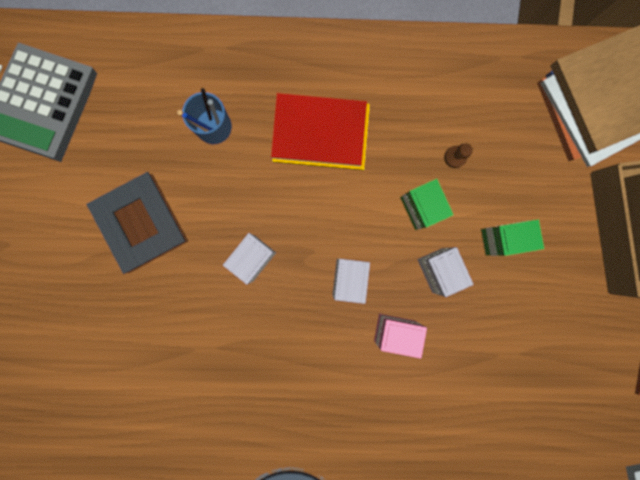

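View pics/scene0.png

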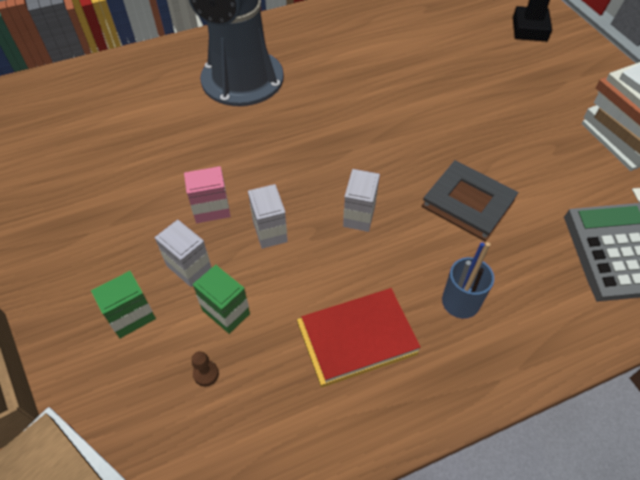

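Top view: the candidates are silver-lidded tins at (248,259), (352,281) and (449,272). The lookalikes are green at (432,204) and (522,238), and pink at (404,338). The stand is at (136,222), pot (208,118), books (320,131) and stamp (458,155). I choose the three silver ones. Next I measure them and check in a crop.

```bash
cat > h.py <<'E'
from rig import bot, vision
import cv2,numpy as np
def world(n,d):
    c=vision.get_calibration(n);R=cv2.Rodrigues(c['rvec'])[0]
    v,u=np.mgrid[:480,:640]
    P=np.stack([(u-c['cx'])*d/c['fx'],(v-c['cy'])*d/c['fy'],d],-1)
    W=(P-c['tvec'])@R
    W[d==0]=np.nan
    return W
def blobs(p,W,zlo,zhi,lo=0):
    m=((W[...,2]>zlo)&(W[...,2]<zhi)).astype(np.uint8)
    n,l,s,c=cv2.connectedComponentsWithStats(m)
    for i in range(1,n):
        if s[i,4]<max(lo,60):continue
        k=l==i; q=W[k]
        r=cv2.minAreaRect((q[:,:2]*1000).astype(np.float32))
        print(c[i].round(),s[i,4],'z',np.median(q[:,2]).round(4),'rect mm',np.round(r[0],1),np.round(r[1],1),'ang',round(r[2],1),'mean',q[:,:2].mean(0).round(4),'rgb',p[k].mean(0).round())
E
python3 - <<'E'
from h import *
for n in('top','scene'):
    p=cv2.imread(f'pics/{n}0.png')[:,:,::-1];W=world(n,np.load(f'{n}0.npy'))
    print(n,np.nanmedian(W[...,2][np.abs(W[...,2])<.02]))
    blobs(p,W,.09,.11); print('stand'); blobs(p,W,.022,.042,500)
p=cv2.imread('pics/top0.png')
cv2.imwrite('pics/crop0.png',cv2.resize(p[160:320,80:500],None,fx=1.9,fy=1.9,interpolation=2))
E
```

```text
top -2.153504017323808e-05
[190. 100.] 81 z 0.0938 rect mm [788.7 192.8] [10.6 45.6] ang 49.1 mean [0.7888 0.1933] rgb [ 90. 103. 126.]
[209. 118.] 220 z 0.0941 rect mm [761.3 161.8] [58. 75.] ang 51.6 mean [0.7576 0.1576] rgb [ 76. 101. 132.]
[431. 202.] 1252 z 0.0989 rect mm [ 616.9 -240.8] [72.  55.7] ang 25.9 mean [ 0.6163 -0.2397] rgb [ 65. 168.  79.]
[520. 237.] 1264 z 0.0991 rect mm [ 559.  -402.4] [54.  73.6] ang 11.0 mean [ 0.5588 -0.4006] rgb [ 59. 164.  77.]
[247. 258.] 1271 z 0.099 rect mm [510.2  82.5] [54.4 72.1] ang 52.8 mean [0.51   0.0819] rgb [189. 187. 198.]
[450. 271.] 1274 z 0.099 rect mm [ 494.8 -276.8] [72.5 54.9] ang 25.0 mean [ 0.4949 -0.2756] rgb [184. 183. 194.]
[351. 280.] 1258 z 0.0991 rect mm [ 474.8 -102.2] [54.3 72. ] ang 84.5 mean [ 0.4748 -0.1017] rgb [188. 187. 198.]
[403. 338.] 1301 z 0.0991 rect mm [ 375.5 -195. ] [73.  54.7] ang 80.3 mean [ 0.3761 -0.1941] rgb [231. 159. 191.]
stand
[44. 90.] 5632 z 0.0345 rect mm [800.3 500.2] [155.1 191.8] ang 72.9 mean [0.8182 0.4836] rgb [125. 129. 125.]
[318. 129.] 5924 z 0.0307 rect mm [760.9 -38.6] [175.2 
[... 1191 characters left out ...]
gb [ 68. 137.  77.]
[116. 293.] 1277 z 0.0981 rect mm [ 558.9 -402.9] [57.  72.1] ang 11.2 mean [ 0.5618 -0.4027] rgb [ 70. 137.  77.]
stand
[531.  23.] 661 z 0.0382 rect mm [124.3 777.2] [ 92.2 106.4] ang 58.7 mean [0.1383 0.762 ] rgb [22. 21. 21.]
[470. 197.] 3119 z 0.0313 rect mm [573.1 304.4] [151.2 137.2] ang 29.6 mean [0.5777 0.3013] rgb [73. 74. 74.]
[609. 257.] 3642 z 0.0351 rect mm [800.2 455.5] [137.3 176.9] ang 52.2 mean [0.8091 0.4628] rgb [115. 118. 117.]
[359. 334.] 6701 z 0.0303 rect mm [760.4 -38.4] [176.8 127.8] ang 86.1 mean [ 0.7638 -0.0409] rgb [158.  50.  44.]
[ 16. 390.] 606 z 0.0319 rect mm [ 591.5 -598.1] [ 55.3 235.9] ang 84.5 mean [ 0.6314 -0.6008] rgb [63. 50. 37.]
```

View pics/crop0.png

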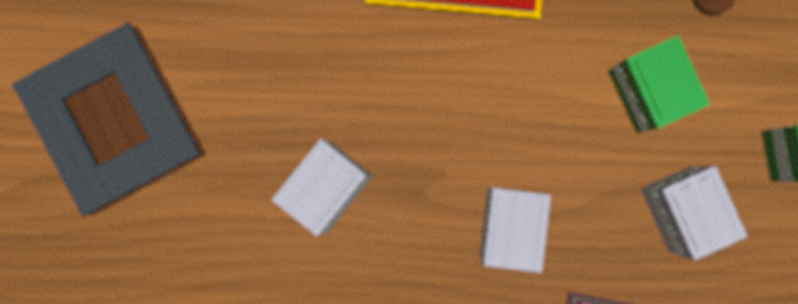

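Confirmed: three silver tins, at (510,82) long axis -37°, (475,-102) -5.5° and (495,-277) 25°. The stand is at (573,304.6) with its long axis at 29.7°. I start with the nearest tin.

```bash
python3 -m handwheel '[{"hand":1,"dx":1.86,"dy":-3.5,"dz":0,"wz":-0.0237},{"hand":1,"dx":1.86,"dy":-3.5,"dz":0,"wz":-0.0237},{"hand":1,"dx":1.86,"dy":-3.5,"dz":0,"wz":-0.0237},{"hand":1,"dx":1.86,"dy":-3.5,"dz":0,"wz":-0.0237},{"hand":1,"dx":1.86,"dy":-3.5,"dz":0,"wz":-0.0237},{"hand":1,"dx":1.86,"dy":-3.5,"dz":0,"wz":-0.0237},{"hand":1,"dx":1.86,"dy":-3.5,"dz":0,"wz":-0.0237},{"hand":1,"dx":1.86,"dy":-3.5,"dz":0,"wz":-0.0237},{"hand":1,"dx":1.86,"dy":-3.5,"dz":0,"wz":-0.0237},{"hand":1,"dx":1.86,"dy":-3.5,"dz":0,"wz":-0.0237}]'
cat > st.py <<'E'
from rig import bot
import numpy as np
import sys
s=bot.read_state();R=s['tcp_rot']
print('t',round(s['time_s'],2),'pos mm',(s['position']*1000).round(1),'jaw',np.degrees(np.arctan2(R[1,1],R[0,1])).round(2),'zax',R[:,2].round(4),'F',s['force'].round(2),'M',s['moment'].round(2),'open mm',(s['opening']*87).round(1),'j',s['joint_positions'].round(1))
if len(sys.argv)>1:
    x,y,z,a=map(float,sys.argv[1:5]); d=(a-np.degrees(np.arctan2(R[1,1],R[0,1]))+90)%180-90
    print('delta cm',((np.array([x,y,z])-s['position']*1000)/10).round(2),'wz',np.radians(d).round(4))
E
python3 st.py 510.3 82.2 60 52.8
```

```text
invalid input
Traceback (most recent call last):
  File "st.py", line 5, in <module>
    print('t',round(s['time_s'],2),'pos mm',(s['position']*1000).round(1),'jaw',np.degrees(np.arctan2(R[1,1],R[0,1])).round(2),'zax',R[:,2].round(4),'F',s['force'].round(2),'M',s['moment'].round(2),'open mm',(s['opening']*87).round(1),'j',s['joint_positions'].round(1))
                                                                                                                                                                                                                ^^^^^^^^^^^^^^^^^^^^^^^
AttributeError: 'float' object has no attribute 'round'
```

The row was refused, probably because every key is needed, so I'll give them all.

```bash
sed -i "s/(s\['opening'\]\*87).round(1)/round(s['opening']*87,1)/" st.py
python3 -m handwheel '[{"hand":1,"dx":1.86,"dy":-3.5,"dz":0,"wx":0,"wy":0,"wz":-0.0237},{"hand":1,"dx":1.86,"dy":-3.5,"dz":0,"wx":0,"wy":0,"wz":-0.0237},{"hand":1,"dx":1.86,"dy":-3.5,"dz":0,"wx":0,"wy":0,"wz":-0.0237},{"hand":1,"dx":1.86,"dy":-3.5,"dz":0,"wx":0,"wy":0,"wz":-0.0237},{"hand":1,"dx":1.86,"dy":-3.5,"dz":0,"wx":0,"wy":0,"wz":-0.0237},{"hand":1,"dx":1.86,"dy":-3.5,"dz":0,"wx":0,"wy":0,"wz":-0.0237},{"hand":1,"dx":1.86,"dy":-3.5,"dz":0,"wx":0,"wy":0,"wz":-0.0237},{"hand":1,"dx":1.86,"dy":-3.5,"dz":0,"wx":0,"wy":0,"wz":-0.0237},{"hand":1,"dx":1.86,"dy":-3.5,"dz":0,"wx":0,"wy":0,"wz":-0.0237},{"hand":1,"dx":1.86,"dy":-3.5,"dz":0,"wx":0,"wy":0,"wz":-0.0237}]'
python3 st.py 510.3 82.2 60 52.8
```

```text
time_s: 1.1
position: [0.4364, 0.2212, 0.1936]
tcp_rot: [[-0.796, 0.605, -0.001], [0.605, 0.796, -0.0], [0.0, -0.0, -1.0]]
force: [0.5, 0.4, -0.1]
opening: 0.998
t 1.1 pos mm [436.4 221.2 193.6] jaw 52.77 zax [-5.e-04 -1.e-04 -1.e+00] F [ 0.47  0.41 -0.1 ] M [ 0.   -0.03 -0.05] open mm 86.8 j [ 13.8  19.8 101.1   0.   59.  -39. ]
delta cm [  7.39 -13.9  -13.36] wz 0.0005
```

```bash
python3 -m handwheel '[{"hand":1,"dx":1.85,"dy":-3.5,"dz":0,"wx":0,"wy":0,"wz":0},{"hand":1,"dx":1.85,"dy":-3.5,"dz":0,"wx":0,"wy":0,"wz":0},{"hand":1,"dx":1.85,"dy":-3.5,"dz":-1,"wx":0,"wy":0,"wz":0},{"hand":1,"dx":1.85,"dy":-3.4,"dz":-2,"wx":0,"wy":0,"wz":0},{"hand":1,"dx":0,"dy":0,"dz":-2,"wx":0,"wy":0,"wz":0},{"hand":1,"dx":0,"dy":0,"dz":0,"wx":0,"wy":0,"wz":0}]'
python3 st.py 510.3 82.2 60 52.8
```

```text
time_s: 1.7
position: [0.508, 0.0827, 0.1413]
tcp_rot: [[-0.795, 0.606, -0.007], [0.606, 0.795, 0.001], [0.006, -0.004, -1.0]]
force: [-0.3, 0.1, 0.0]
opening: 0.998
t 1.7 pos mm [508.   82.7 141.3] jaw 52.68 zax [-6.8e-03  5.0e-04 -1.0e+00] F [-0.34  0.14  0.04] M [-0.01  0.01  0.  ] open mm 86.9 j [ -3.2  26.2 100.6   0.   53.5 -55.9]
delta cm [ 0.23 -0.05 -8.13] wz 0.0022
```

Run:
```python
from h import *
p,d=vision.capture('scene'); cv2.imwrite('pics/s1.png',cv2.resize(p[100:300,220:480],None,fx=3,fy=3)[:,:,::-1])
```

```text
(no output)
```

View pics/s1.png

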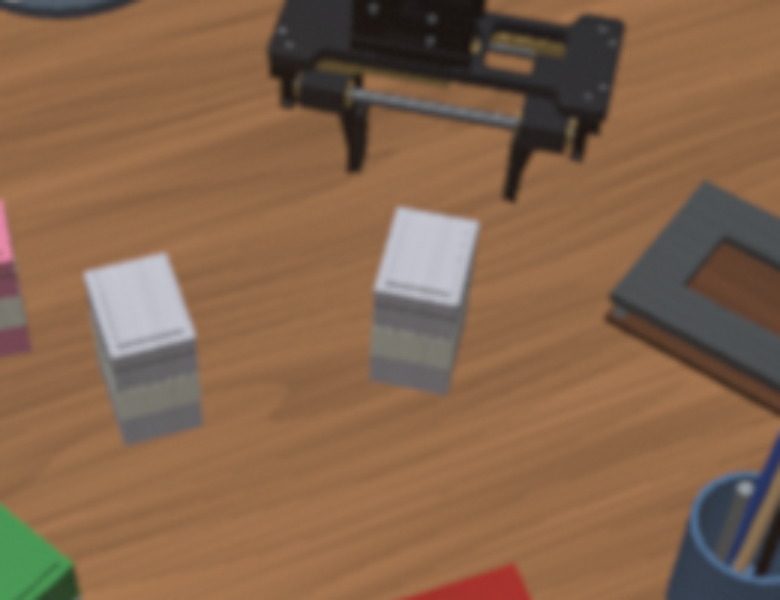

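The crop shows the open fingers at (355,170) and (512,200) above the tin lid at about (425,255), with the jaws across its short sides. I descend, then close.

```bash
python3 -m handwheel '[{"hand":1,"dx":0,"dy":0,"dz":-2,"wx":0,"wy":0,"wz":0},{"hand":1,"dx":0,"dy":0,"dz":-2.5,"wx":0,"wy":0,"wz":0},{"hand":1,"dx":0,"dy":0,"dz":-2.5,"wx":0,"wy":0,"wz":0},{"hand":1,"dx":0,"dy":0,"dz":-1.2,"wx":0,"wy":0,"wz":0},{"hand":1,"dx":0,"dy":0,"dz":0,"wx":0,"wy":0,"wz":0},{"hand":1,"dx":0,"dy":0,"dz":0,"wx":0,"wy":0,"wz":0}]'
python3 st.py 510.3 82.2 60 52.8
```

```text
time_s: 2.35
position: [0.5106, 0.0842, 0.0627]
tcp_rot: [[-0.797, 0.604, 0.001], [0.604, 0.797, -0.0], [-0.001, 0.001, -1.0]]
force: [-1.4, 0.5, -0.3]
opening: 1.002
t 2.35 pos mm [510.6  84.2  62.7] jaw 52.88 zax [ 0.0012 -0.     -1.    ] F [-1.36  0.48 -0.33] M [-0.04 -0.03  0.01] open mm 87.1 j [ -3.   33.7 104.1   0.   42.2 -55.9]
delta cm [-0.03 -0.2  -0.27] wz -0.0014
```

```bash
python3 -m handwheel '[{"hand":1,"dx":0,"dy":-0.2,"dz":-0.2,"wx":0,"wy":0,"wz":0},{"hand":-1,"dx":0,"dy":0,"dz":0,"wx":0,"wy":0,"wz":0},{"hand":-1,"dx":0,"dy":0,"dz":0,"wx":0,"wy":0,"wz":0},{"hand":-1,"dx":0,"dy":0,"dz":0,"wx":0,"wy":0,"wz":0},{"hand":-1,"dx":0,"dy":0,"dz":0,"wx":0,"wy":0,"wz":0},{"hand":-1,"dx":0,"dy":0,"dz":0,"wx":0,"wy":0,"wz":0},{"hand":-1,"dx":0,"dy":0,"dz":0,"wx":0,"wy":0,"wz":0}]'
python3 st.py 510.3 82.2 60 52.8
```

```text
time_s: 3.05
position: [0.5102, 0.0818, 0.0599]
tcp_rot: [[-0.797, 0.604, 0.0], [0.604, 0.797, 0.0], [-0.0, 0.0, -1.0]]
force: [-0.6, 0.8, -0.1]
opening: 0.615
t 3.05 pos mm [510.2  81.8  59.9] jaw 52.82 zax [ 1.e-04  1.e-04 -1.e+00] F [-0.63  0.79 -0.07] M [ 0.   -0.04  0.02] open mm 53.5 j [ -3.3  33.9 104.2   0.   41.8 -56.1]
delta cm [0.01 0.04 0.01] wz -0.0004
```

Gripped at 53.5 mm. I lift 4 cm and hold still to weigh it.

```bash
python3 -m handwheel '[{"hand":-1,"dx":0,"dy":0,"dz":0.5,"wx":0,"wy":0,"wz":0},{"hand":-1,"dx":0,"dy":0,"dz":1,"wx":0,"wy":0,"wz":0},{"hand":-1,"dx":0,"dy":0,"dz":1.5,"wx":0,"wy":0,"wz":0},{"hand":-1,"dx":0,"dy":0,"dz":1,"wx":0,"wy":0,"wz":0},{"hand":-1,"dx":0,"dy":0,"dz":0,"wx":0,"wy":0,"wz":0},{"hand":-1,"dx":0,"dy":0,"dz":0,"wx":0,"wy":0,"wz":0},{"hand":-1,"dx":0,"dy":0,"dz":0,"wx":0,"wy":0,"wz":0}]'
python3 st.py; python3 -m handwheel '[{"hand":-1,"dx":0,"dy":0,"dz":0,"wx":0,"wy":0,"wz":0}]'; python3 -m handwheel '[{"hand":-1,"dx":0,"dy":0,"dz":0,"wx":0,"wy":0,"wz":0}]'; python3 st.py 510.3 82.2 60 52.8
```

```text
time_s: 3.75
position: [0.5096, 0.0817, 0.0995]
tcp_rot: [[-0.797, 0.604, -0.001], [0.604, 0.797, 0.0], [0.001, -0.001, -1.0]]
force: [0.0, -0.6, -2.2]
opening: 0.617
t 3.75 pos mm [509.6  81.7  99.5] jaw 52.83 zax [-0.001  0.    -1.   ] F [ 0.03 -0.58 -2.24] M [-0.04  0.01  0.07] open mm 53.7 j [ -3.3  30.  102.7  -0.   47.3 -56.1]
time_s: 3.85
position: [0.5096, 0.0818, 0.0993]
tcp_rot: [[-0.797, 0.604, -0.001], [0.604, 0.797, 0.0], [0.001, -0.001, -1.0]]
force: [-0.3, -0.2, -0.7]
opening: 0.614
time_s: 3.95
position: [0.5097, 0.0818, 0.0994]
tcp_rot: [[-0.797, 0.604, -0.001], [0.604, 0.797, 0.0], [0.001, -0.001, -1.0]]
force: [0.0, -0.6, -1.1]
opening: 0.615
t 3.95 pos mm [509.7  81.8  99.4] jaw 52.82 zax [-1.1e-03  1.0e-04 -1.0e+00] F [ 0.02 -0.64 -1.11] M [-0.11 -0.02 -0.04] open mm 53.5 j [ -3.3  30.  102.7  -0.   47.3 -56.1]
delta cm [ 0.06  0.04 -3.94] wz -0.0004
```

Fz is about -1.4 N on average (-2.2, -0.7, -1.1), against 4.2–5.2 N expected for the full tin, so this is a dummy. I put it back.

```bash
python3 -m handwheel '[{"hand":-1,"dx":0,"dy":0,"dz":-1.5,"wx":0,"wy":0,"wz":0},{"hand":-1,"dx":0,"dy":0,"dz":-1.5,"wx":0,"wy":0,"wz":0},{"hand":-1,"dx":0,"dy":0,"dz":-0.6,"wx":0,"wy":0,"wz":0},{"hand":-1,"dx":0,"dy":0,"dz":-0.3,"wx":0,"wy":0,"wz":0},{"hand":-1,"dx":0,"dy":0,"dz":-0.1,"wx":0,"wy":0,"wz":0},{"hand":-1,"dx":0,"dy":0,"dz":0,"wx":0,"wy":0,"wz":0},{"hand":-1,"dx":0,"dy":0,"dz":0,"wx":0,"wy":0,"wz":0}]'
python3 st.py 510.3 82.2 60 52.8
```

```text
time_s: 4.65
position: [0.5107, 0.0817, 0.0603]
tcp_rot: [[-0.797, 0.604, 0.002], [0.604, 0.797, -0.0], [-0.001, 0.001, -1.0]]
force: [0.2, -0.1, -2.5]
opening: 0.617
t 4.65 pos mm [510.7  81.7  60.3] jaw 52.83 zax [ 1.5e-03 -1.0e-04 -1.0e+00] F [ 0.18 -0.14 -2.54] M [ 0.   -0.03  0.  ] open mm 53.7 j [ -3.3  33.9 104.2  -0.   41.8 -56.1]
delta cm [-0.04  0.05 -0.03] wz -0.0005
```

```bash
python3 -m handwheel '[{"hand":-1,"dx":0,"dy":0,"dz":-0.04,"wx":0,"wy":0,"wz":0},{"hand":-1,"dx":0,"dy":0,"dz":0,"wx":0,"wy":0,"wz":0}]'; python3 -m handwheel '[{"hand":1,"dx":0,"dy":0,"dz":0,"wx":0,"wy":0,"wz":0},{"hand":1,"dx":0,"dy":0,"dz":0,"wx":0,"wy":0,"wz":0},{"hand":1,"dx":0,"dy":0,"dz":0,"wx":0,"wy":0,"wz":0},{"hand":1,"dx":0,"dy":0,"dz":0,"wx":0,"wy":0,"wz":0},{"hand":1,"dx":0,"dy":0,"dz":0,"wx":0,"wy":0,"wz":0}]'
python3 st.py 474.8 -102.3 150 84.5
```

```text
time_s: 4.85
position: [0.5108, 0.0817, 0.06]
tcp_rot: [[-0.797, 0.604, 0.002], [0.604, 0.797, -0.0], [-0.001, 0.001, -1.0]]
force: [-0.2, -0.2, 1.5]
opening: 0.614
time_s: 5.35
position: [0.5101, 0.0817, 0.0594]
tcp_rot: [[-0.797, 0.604, -0.0], [0.604, 0.797, 0.0], [0.0, -0.0, -1.0]]
force: [0.2, -1.7, -0.2]
opening: 0.96
t 5.35 pos mm [510.1  81.7  59.4] jaw 52.82 zax [-1.e-04  0.e+00 -1.e+00] F [ 0.16 -1.72 -0.22] M [-0.03 -0.03  0.01] open mm 83.5 j [ -3.3  34.  104.2  -0.   41.8 -56.1]
delta cm [ -3.53 -18.4    9.06] wz 0.5528
```

```bash
python3 -m handwheel '[{"hand":1,"dx":0,"dy":0,"dz":1,"wx":0,"wy":0,"wz":0},{"hand":1,"dx":0,"dy":0,"dz":2.5,"wx":0,"wy":0,"wz":0},{"hand":1,"dx":0,"dy":0,"dz":3,"wx":0,"wy":0,"wz":0},{"hand":1,"dx":0,"dy":0,"dz":2.5,"wx":0,"wy":0,"wz":0},{"hand":1,"dx":-0.7,"dy":-3.7,"dz":0,"wx":0,"wy":0,"wz":0.11},{"hand":1,"dx":-0.7,"dy":-3.7,"dz":0,"wx":0,"wy":0,"wz":0.11},{"hand":1,"dx":-0.7,"dy":-3.7,"dz":0,"wx":0,"wy":0,"wz":0.11},{"hand":1,"dx":-0.7,"dy":-3.7,"dz":0,"wx":0,"wy":0,"wz":0.11},{"hand":1,"dx":-0.7,"dy":-3.6,"dz":0,"wx":0,"wy":0,"wz":0.112},{"hand":1,"dx":0,"dy":0,"dz":0,"wx":0,"wy":0,"wz":0}]'
python3 -m handwheel '[{"hand":1,"dx":0,"dy":0,"dz":0,"wx":0,"wy":0,"wz":0},{"hand":1,"dx":0,"dy":0,"dz":0,"wx":0,"wy":0,"wz":0}]'
python3 st.py 474.8 -102.3 60 84.5
python3 - <<'E'
from h import *
p,d=vision.capture('scene'); cv2.imwrite('pics/s2.png',cv2.resize(p[80:300,130:430],None,fx=2.6,fy=2.6)[:,:,::-1])
E
```

```text
time_s: 6.35
position: [0.4754, -0.1064, 0.1503]
tcp_rot: [[-0.995, 0.1, 0.002], [0.1, 0.995, -0.002], [-0.002, -0.002, -1.0]]
force: [0.3, -0.1, 0.1]
opening: 1.0
time_s: 6.55
position: [0.475, -0.1015, 0.1497]
tcp_rot: [[-0.995, 0.097, -0.0], [0.097, 0.995, 0.0], [0.0, 0.0, -1.0]]
force: [-0.1, -0.1, 0.2]
opening: 1.003
t 6.55 pos mm [ 475.  -101.5  149.7] jaw 84.44 zax [-1.e-04  4.e-04 -1.e+00] F [-0.13 -0.13  0.18] M [ 0.    0.02 -0.01] open mm 87.3 j [ -25.3   23.4  104.4    0.    52.2 -109.7]
delta cm [-0.02 -0.08 -8.97] wz 0.0011
```

View pics/s2.png

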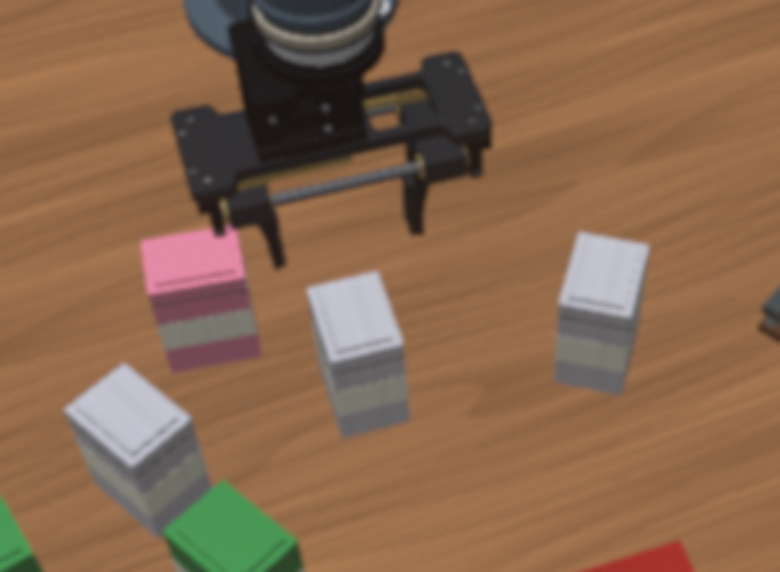

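The tin just released stands at (600,300). The fingers at (278,262) and (415,230) straddle the middle tin (355,315). I descend.

```bash
python3 -m handwheel '[{"hand":1,"dx":0,"dy":-0.08,"dz":-2,"wx":0,"wy":0,"wz":0},{"hand":1,"dx":0,"dy":0,"dz":-3,"wx":0,"wy":0,"wz":0},{"hand":1,"dx":0,"dy":0,"dz":-2.5,"wx":0,"wy":0,"wz":0},{"hand":1,"dx":0,"dy":0,"dz":-1.4,"wx":0,"wy":0,"wz":0},{"hand":1,"dx":0,"dy":0,"dz":0,"wx":0,"wy":0,"wz":0},{"hand":1,"dx":0,"dy":0,"dz":0,"wx":0,"wy":0,"wz":0}]'
python3 st.py 474.8 -102.3 60 84.5
```

```text
time_s: 7.2
position: [0.4753, -0.1022, 0.0606]
tcp_rot: [[-0.995, 0.095, -0.0], [0.095, 0.995, 0.0], [0.0, 0.0, -1.0]]
force: [-0.5, -0.4, 0.0]
opening: 0.997
t 7.2 pos mm [ 475.3 -102.2   60.6] jaw 84.53 zax [-3.e-04  2.e-04 -1.e+00] F [-0.47 -0.38  0.01] M [-0.02 -0.02 -0.02] open mm 86.8 j [ -25.3   32.4  108.5    0.    39.1 -109.9]
delta cm [-0.05 -0.01 -0.06] wz -0.0006
```

```bash
python3 -m handwheel '[{"hand":-1,"dx":0,"dy":0,"dz":0,"wx":0,"wy":0,"wz":0},{"hand":-1,"dx":0,"dy":0,"dz":0,"wx":0,"wy":0,"wz":0},{"hand":-1,"dx":0,"dy":0,"dz":0,"wx":0,"wy":0,"wz":0},{"hand":-1,"dx":0,"dy":0,"dz":0,"wx":0,"wy":0,"wz":0},{"hand":-1,"dx":0,"dy":0,"dz":0,"wx":0,"wy":0,"wz":0},{"hand":-1,"dx":0,"dy":0,"dz":0,"wx":0,"wy":0,"wz":0}]'
python3 st.py
python3 -m handwheel '[{"hand":-1,"dx":0,"dy":0,"dz":0.5,"wx":0,"wy":0,"wz":0},{"hand":-1,"dx":0,"dy":0,"dz":1,"wx":0,"wy":0,"wz":0},{"hand":-1,"dx":0,"dy":0,"dz":1.5,"wx":0,"wy":0,"wz":0},{"hand":-1,"dx":0,"dy":0,"dz":1,"wx":0,"wy":0,"wz":0},{"hand":-1,"dx":0,"dy":0,"dz":0,"wx":0,"wy":0,"wz":0},{"hand":-1,"dx":0,"dy":0,"dz":0,"wx":0,"wy":0,"wz":0},{"hand":-1,"dx":0,"dy":0,"dz":0,"wx":0,"wy":0,"wz":0}]'
python3 st.py; python3 -m handwheel '[{"hand":-1,"dx":0,"dy":0,"dz":0,"wx":0,"wy":0,"wz":0}]'; python3 -m handwheel '[{"hand":-1,"dx":0,"dy":0,"dz":0,"wx":0,"wy":0,"wz":0}]'; python3 st.py 474.8 -102.3 60 84.5
```

```text
time_s: 7.8
position: [0.4752, -0.1029, 0.0607]
tcp_rot: [[-0.995, 0.097, 0.0], [0.097, 0.995, 0.0], [-0.0, 0.0, -1.0]]
force: [-0.7, 2.2, 3.0]
opening: 0.614
t 7.8 pos mm [ 475.2 -102.9   60.7] jaw 84.43 zax [ 4.e-04  3.e-04 -1.e+00] F [-0.74  2.17  3.04] M [ 0.24 -0.04 -0.03] open mm 53.4 j [ -25.4   32.4  108.5    0.    39.1 -109.9]
time_s: 8.5
position: [0.4746, -0.1028, 0.1]
tcp_rot: [[-0.995, 0.097, -0.001], [0.097, 0.995, 0.001], [0.001, 0.0, -1.0]]
force: [0.5, 0.5, -4.9]
opening: 0.62
t 8.5 pos mm [ 474.6 -102.8  100. ] jaw 84.45 zax [-1.1e-03  5.0e-04 -1.0e+00] F [ 0.54  0.48 -4.9 ] M [ 0.02 -0.02 -0.01] open mm 53.9 j [ -25.4   28.2  107.    -0.    44.9 -109.9]
time_s: 8.6
position: [0.4746, -0.1028, 0.0999]
tcp_rot: [[-0.995, 0.097, -0.001], [0.097, 0.995, 0.001], [0.001, 0.0, -1.0]]
force: [-0.3, 0.3, -4.5]
opening: 0.617
time_s: 8.7
position: [0.4748, -0.1029, 0.1]
tcp_rot: [[-0.995, 0.097, -0.001], [0.097, 0.995, 0.0], [0.001, 0.0, -1.0]]
force: [0.1, -0.6, -5.1]
opening: 0.618
t 8.7 pos mm [ 474.8 -102.9  100. ] jaw 84.45 zax [-1.e-03  5.e-04 -1.e+00] F [ 0.15 -0.64 -5.09] M [ 0.03 -0.02 -0.02] open mm 53.8 j [ -25.4   28.2  106.9   -0.    44.9 -109.9]
delta cm [ 0.    0.06 -4.  ] wz 0.0009
```

Fz is about -4.8 N, so this is the full tin. I raise it to clear the first tin, then carry and turn it to the stand.

```bash
python3 -m handwheel '[{"hand":-1,"dx":0,"dy":0,"dz":2,"wx":0,"wy":0,"wz":0},{"hand":-1,"dx":0,"dy":0,"dz":2.5,"wx":0,"wy":0,"wz":0},{"hand":-1,"dx":0,"dy":0,"dz":2.5,"wx":0,"wy":0,"wz":0},{"hand":-1,"dx":0,"dy":0,"dz":2,"wx":0,"wy":0,"wz":0},{"hand":-1,"dx":0.35,"dy":1.4,"dz":0,"wx":0,"wy":0,"wz":0.02},{"hand":-1,"dx":0.7,"dy":2.8,"dz":0,"wx":0,"wy":0,"wz":0.04},{"hand":-1,"dx":0.8,"dy":3.4,"dz":0,"wx":0,"wy":0,"wz":0.05},{"hand":-1,"dx":0.8,"dy":3.4,"dz":0,"wx":0,"wy":0,"wz":0.05},{"hand":-1,"dx":0.8,"dy":3.4,"dz":0,"wx":0,"wy":0,"wz":0.05},{"hand":-1,"dx":0.8,"dy":3.4,"dz":0,"wx":0,"wy":0,"wz":0.05}]'
python3 st.py 573.05 304.55 160 119.7
```

```text
time_s: 9.7
position: [0.5164, 0.0775, 0.1886]
tcp_rot: [[-0.986, -0.165, -0.003], [-0.165, 0.986, 0.001], [0.003, 0.001, -1.0]]
force: [0.7, 0.4, -4.3]
opening: 0.613
t 9.7 pos mm [516.4  77.5 188.6] jaw 99.52 zax [-3.3e-03  8.0e-04 -1.0e+00] F [ 0.73  0.41 -4.33] M [-0.04 -0.09 -0.04] open mm 53.3 j [  -3.8   22.8   97.     0.    60.4 -103.3]
delta cm [ 5.67 22.7  -2.86] wz 0.3523
```

```bash
python3 -m handwheel '[{"hand":-1,"dx":0.8,"dy":3.4,"dz":0,"wx":0,"wy":0,"wz":0.05},{"hand":-1,"dx":0.8,"dy":3.4,"dz":0,"wx":0,"wy":0,"wz":0.05},{"hand":-1,"dx":0.8,"dy":3.4,"dz":0,"wx":0,"wy":0,"wz":0.05},{"hand":-1,"dx":0.8,"dy":3.4,"dz":0,"wx":0,"wy":0,"wz":0.05},{"hand":-1,"dx":0.8,"dy":3.4,"dz":0,"wx":0,"wy":0,"wz":0.05},{"hand":-1,"dx":0.8,"dy":3,"dz":0,"wx":0,"wy":0,"wz":0.05},{"hand":-1,"dx":0.5,"dy":1.5,"dz":0,"wx":0,"wy":0,"wz":0.05},{"hand":-1,"dx":0,"dy":0,"dz":0,"wx":0,"wy":0,"wz":0.04},{"hand":-1,"dx":0,"dy":0,"dz":0,"wx":0,"wy":0,"wz":0},{"hand":-1,"dx":0,"dy":0,"dz":0,"wx":0,"wy":0,"wz":0}]'
python3 st.py 573.05 304.55 160 119.7
```

```text
time_s: 10.7
position: [0.5695, 0.2895, 0.1892]
tcp_rot: [[-0.851, -0.525, -0.003], [-0.525, 0.851, -0.001], [0.003, 0.0, -1.0]]
force: [0.4, 0.0, -5.1]
opening: 0.616
t 10.7 pos mm [569.5 289.5 189.2] jaw 121.67 zax [-0.0027 -0.0011 -1.    ] F [ 0.39  0.01 -5.06] M [ 0.05 -0.    0.03] open mm 53.6 j [  16.9   31.7   80.1   -0.    68.4 -104.7]
delta cm [ 0.35  1.51 -2.92] wz -0.0344
```

```bash
python3 -m handwheel '[{"hand":-1,"dx":0.35,"dy":1.5,"dz":-1.5,"wx":0,"wy":0,"wz":-0.0344},{"hand":-1,"dx":0,"dy":0,"dz":-2,"wx":0,"wy":0,"wz":0},{"hand":-1,"dx":0,"dy":0,"dz":-2,"wx":0,"wy":0,"wz":0},{"hand":-1,"dx":0,"dy":0,"dz":-1.5,"wx":0,"wy":0,"wz":0},{"hand":-1,"dx":0,"dy":0,"dz":0,"wx":0,"wy":0,"wz":0},{"hand":-1,"dx":0,"dy":0,"dz":0,"wx":0,"wy":0,"wz":0},{"hand":-1,"dx":0,"dy":0,"dz":0,"wx":0,"wy":0,"wz":0}]'
python3 st.py 573.05 304.55 110 119.7
python3 - <<'E'
from h import *
for n in('scene','top'):
    p,d=vision.capture(n); np.save(f'{n}3.npy',d);cv2.imwrite(f'pics/{n}3.png',p[:,:,::-1])
    q=p[100:290,380:560] if n=='scene' else p[140:310,60:260]
    cv2.imwrite(f'pics/{n}3c.png',cv2.resize(q,None,fx=3.1,fy=3.1)[:,:,::-1])
E
```

```text
time_s: 11.4
position: [0.5753, 0.3051, 0.1217]
tcp_rot: [[-0.869, -0.495, 0.003], [-0.495, 0.869, 0.001], [-0.003, -0.001, -1.0]]
force: [-0.3, -0.2, -4.4]
opening: 0.614
t 11.4 pos mm [575.3 305.1 121.7] jaw 119.7 zax [ 2.5e-03  8.0e-04 -1.0e+00] F [-0.31 -0.2  -4.4 ] M [0.05 0.03 0.07] open mm 53.4 j [  18.1   36.9   82.    -0.    61.  -101.6]
delta cm [-0.22 -0.05 -1.17] wz -0.0
```

View pics/scene3c.png

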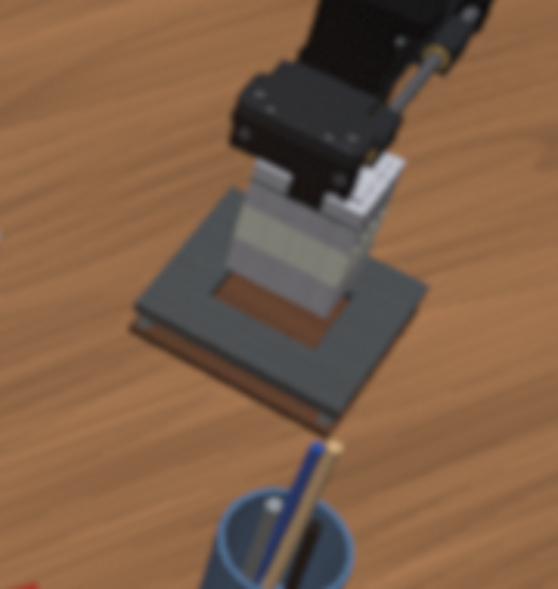

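View pics/top3c.png

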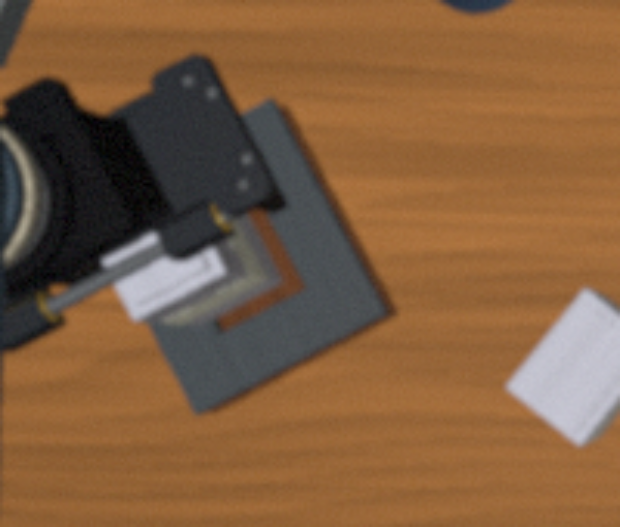

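Run:
```python
from h import *
a=np.radians(29.7);u=np.array([np.cos(a),np.sin(a)]);v=np.array([-u[1],u[0]]);c0=np.array([.57305,.30455])
for n in('top','scene'):
    # opening from initial depth: pixels within stand plate outline with z below .02
    W=world(n,np.load(f'{n}0.npy'));q=W[...,:2]-c0
    U=q@u*1000;V=q@v*1000;Z=W[...,2]*1000
    pl=(abs(U)<90)&(abs(V)<80)&(Z>25)&(Z<40)
    # plate edges by scan profiles
    for nm,A,B in(('U',U,V),('V',V,U)):
        s=pl&(abs(B)<20)
        x=A[s]; neg=x[x<0];pos=x[x>0]
        print(n,'plate',nm,'outer',np.percentile(neg,.5).round(1),np.percentile(pos,99.5).round(1),'inner',np.percentile(neg,99.5).round(1),np.percentile(pos,.5).round(1))
    W=world(n,np.load(f'{n}3.npy'));q=W[...,:2]-c0
    U=q@u*1000;V=q@v*1000;Z=W[...,2]*1000
    p=cv2.imread(f'pics/{n}3.png').astype(int);bright=p.min(2)>85
    s=(abs(U)<70)&(abs(V)<60)&(Z>60)&(Z<175)&bright
    print(n,'tin pts',s.sum(),'U',np.percentile(U[s],[1,5,50,95,99]).round(1),'V',np.percentile(V[s],[1,5,50,95,99]).round(1),'Z',np.percentile(Z[s],[1,50,99]).round(1))
    for lab,A,B in(('V',V,U),('U',U,V)):
        for sg in(-1,1):
            k=s&(sg*A>np.percentile(sg*A[s],80 if False else 50))&(Z<150)
            if k.sum()>30:
                h=np.histogram(A[k],bins=np.arange(-60,61,1)); i=h[0].argmax(); print('  face',lab,sg,'peak',h[1][i],h[0][i], 'med',np.median(A[k][(abs(A[k]-h[1][i]-.5)<2)]).round(2))
```

```text
top plate U outer -75.3 74.9 inner -38.2 37.2
top plate V outer -65.3 64.8 inner -28.9 28.6
top tin pts 899 U [-35.3 -35.1 -30.9  -3.3  -0.2] V [-28.2 -27.6  -0.9  23.3  25.7] Z [ 63.4 156.1 163.5]
  face V -1 peak -28 67 med -27.42
  face V 1 peak 1 10 med 1.4
  face U -1 peak -35 256 med -34.66
  face U 1 peak -15 5 med -14.93
scene plate U outer -74.4 75.3 inner -37.5 38.2
scene plate V outer -68.2 65.4 inner -30.1 26.4
scene tin pts 1562 U [-33.5 -30.   13.2  37.7  38.1] V [-30.8 -29.9 -27.4  11.6  23. ] Z [ 63.2 114.9 162. ]
  face V -1 peak -29 291 med -28.37
  face V 1 peak -27 208 med -26.6
  face U -1 peak -32 20 med -31.75
  face U 1 peak 37 144 med 37.59
```

```bash
python3 st.py 573.9 304.6 110 119.7; python3 -m handwheel '[{"hand":-1,"dx":-0.1,"dy":0,"dz":-1.2,"wx":0,"wy":0,"wz":0},{"hand":-1,"dx":0,"dy":0,"dz":-1.2,"wx":0,"wy":0,"wz":0},{"hand":-1,"dx":0,"dy":0,"dz":0,"wx":0,"wy":0,"wz":0},{"hand":-1,"dx":0,"dy":0,"dz":0,"wx":0,"wy":0,"wz":0},{"hand":-1,"dx":0,"dy":0,"dz":0,"wx":0,"wy":0,"wz":0}]'; python3 st.py 573.9 304.6 110 119.7
```

```text
t 11.5 pos mm [575.1 305.2 121.8] jaw 119.72 zax [ 2.5e-03  8.0e-04 -1.0e+00] F [-0.07 -1.24 -4.35] M [ 0.05  0.05 -0.03] open mm 53.5 j [  18.1   36.8   82.    -0.    61.  -101.6]
delta cm [-0.12 -0.06 -1.18] wz -0.0003
time_s: 12.0
position: [0.5734, 0.305, 0.0964]
tcp_rot: [[-0.868, -0.496, 0.0], [-0.496, 0.868, 0.0], [-0.0, -0.0, -1.0]]
force: [0.6, -0.9, -3.3]
opening: 0.619
t 12.0 pos mm [573.4 305.   96.4] jaw 119.73 zax [ 4.e-04  1.e-04 -1.e+00] F [ 0.57 -0.89 -3.26] M [ 0.04  0.02 -0.04] open mm 53.9 j [  18.2   38.6   83.2   -0.    58.2 -101.6]
delta cm [ 0.05 -0.04  1.36] wz -0.0005
```

The tin's measured offset from the opening centre is now under 0.5 mm. I lower it in small steps, watching the force.

```bash
python3 -m handwheel '[{"hand":-1,"dx":0.03,"dy":-0.03,"dz":-0.4,"wx":0,"wy":0,"wz":0},{"hand":-1,"dx":0,"dy":0,"dz":-0.4,"wx":0,"wy":0,"wz":0},{"hand":-1,"dx":0,"dy":0,"dz":-0.2,"wx":0,"wy":0,"wz":0},{"hand":-1,"dx":0,"dy":0,"dz":0,"wx":0,"wy":0,"wz":0}]'; python3 st.py 573.7 304.7 68.7 119.7
```

```text
time_s: 12.4
position: [0.573, 0.3045, 0.0859]
tcp_rot: [[-0.868, -0.496, -0.001], [-0.496, 0.868, -0.0], [0.001, 0.0, -1.0]]
force: [0.2, -0.1, -4.3]
opening: 0.615
t 12.4 pos mm [573.  304.5  85.9] jaw 119.72 zax [-1.1e-03 -4.0e-04 -1.0e+00] F [ 0.25 -0.14 -4.27] M [ 0.08  0.02 -0.03] open mm 53.5 j [  18.1   39.4   83.6   -0.    57.1 -101.6]
delta cm [ 0.07  0.02 -1.72] wz -0.0003
```

Entered 7 mm into the plate with no contact force, so I continue.

```bash
python3 -m handwheel '[{"hand":-1,"dx":0.05,"dy":0.02,"dz":-0.5,"wx":0,"wy":0,"wz":0},{"hand":-1,"dx":0,"dy":0,"dz":-0.5,"wx":0,"wy":0,"wz":0},{"hand":-1,"dx":0,"dy":0,"dz":-0.3,"wx":0,"wy":0,"wz":0},{"hand":-1,"dx":0,"dy":0,"dz":-0.2,"wx":0,"wy":0,"wz":0},{"hand":-1,"dx":0,"dy":0,"dz":0,"wx":0,"wy":0,"wz":0}]'; python3 st.py 573.7 304.7 68.7 119.7
python3 -m handwheel '[{"hand":-1,"dx":0,"dy":0,"dz":-0.15,"wx":0,"wy":0,"wz":0},{"hand":-1,"dx":0,"dy":0,"dz":0,"wx":0,"wy":0,"wz":0},{"hand":-1,"dx":0,"dy":0,"dz":0,"wx":0,"wy":0,"wz":0}]'; python3 st.py 573.7 304.7 68.7 119.7
```

```text
time_s: 12.9
position: [0.5736, 0.3047, 0.0709]
tcp_rot: [[-0.868, -0.496, -0.001], [-0.496, 0.868, -0.0], [0.001, 0.0, -1.0]]
force: [0.0, -0.2, -3.9]
opening: 0.611
t 12.9 pos mm [573.6 304.7  70.9] jaw 119.73 zax [-9.e-04 -3.e-04 -1.e+00] F [ 0.04 -0.17 -3.88] M [ 0.07  0.08 -0.01] open mm 53.2 j [  18.1   40.5   84.     0.    55.5 -101.6]
delta cm [ 0.01 -0.   -0.22] wz -0.0005
time_s: 13.2
position: [0.574, 0.3049, 0.0701]
tcp_rot: [[-0.868, -0.496, 0.0], [-0.496, 0.868, 0.0], [-0.0, -0.0, -1.0]]
force: [0.6, -0.1, -4.8]
opening: 0.615
t 13.2 pos mm [574.  304.9  70.1] jaw 119.73 zax [ 2.e-04  0.e+00 -1.e+00] F [ 0.63 -0.11 -4.78] M [ 0.05  0.06 -0.01] open mm 53.5 j [  18.1   40.6   84.    -0.    55.4 -101.6]
delta cm [-0.03 -0.02 -0.14] wz -0.0004
```

```bash
python3 -m handwheel '[{"hand":-1,"dx":-0.03,"dy":0,"dz":-0.1,"wx":0,"wy":0,"wz":0},{"hand":-1,"dx":0,"dy":0,"dz":0,"wx":0,"wy":0,"wz":0},{"hand":-1,"dx":0,"dy":0,"dz":0,"wx":0,"wy":0,"wz":0}]'; python3 -m handwheel '[{"hand":-1,"dx":0,"dy":0,"dz":-0.05,"wx":0,"wy":0,"wz":0},{"hand":-1,"dx":0,"dy":0,"dz":0,"wx":0,"wy":0,"wz":0}]'; python3 st.py 573.7 304.7 68.7 119.7
```

```text
time_s: 13.5
position: [0.5736, 0.3049, 0.069]
tcp_rot: [[-0.868, -0.496, -0.0], [-0.496, 0.868, -0.0], [0.0, 0.0, -1.0]]
force: [0.4, 0.1, -4.9]
opening: 0.619
time_s: 13.7
position: [0.5738, 0.3049, 0.0688]
tcp_rot: [[-0.868, -0.496, 0.0], [-0.496, 0.868, 0.0], [-0.0, -0.0, -1.0]]
force: [0.0, 0.5, -2.9]
opening: 0.616
t 13.7 pos mm [573.8 304.9  68.8] jaw 119.73 zax [ 4.e-04  2.e-04 -1.e+00] F [ 0.03  0.48 -2.88] M [-0.01  0.12  0.02] open mm 53.6 j [  18.2   40.7   84.1    0.    55.2 -101.6]
delta cm [-0.01 -0.02 -0.01] wz -0.0004
```

The load is starting to come off the gripper at the expected height. One more half millimetre, then release.

```bash
python3 -m handwheel '[{"hand":-1,"dx":0,"dy":0,"dz":-0.05,"wx":0,"wy":0,"wz":0},{"hand":-1,"dx":0,"dy":0,"dz":0,"wx":0,"wy":0,"wz":0}]'; python3 -m handwheel '[{"hand":1,"dx":0,"dy":0,"dz":0,"wx":0,"wy":0,"wz":0},{"hand":1,"dx":0,"dy":0,"dz":0,"wx":0,"wy":0,"wz":0},{"hand":1,"dx":0,"dy":0,"dz":0,"wx":0,"wy":0,"wz":0},{"hand":1,"dx":0,"dy":0,"dz":0,"wx":0,"wy":0,"wz":0},{"hand":1,"dx":0,"dy":0,"dz":0,"wx":0,"wy":0,"wz":0},{"hand":1,"dx":0,"dy":0,"dz":0,"wx":0,"wy":0,"wz":0}]'; python3 st.py 573.7 304.7 68.7 119.7
```

```text
time_s: 13.9
position: [0.5738, 0.305, 0.0687]
tcp_rot: [[-0.868, -0.496, 0.001], [-0.496, 0.868, 0.0], [-0.001, -0.0, -1.0]]
force: [-1.3, 0.8, 2.5]
opening: 0.612
time_s: 14.5
position: [0.5737, 0.3049, 0.0679]
tcp_rot: [[-0.868, -0.496, 0.0], [-0.496, 0.868, 0.0], [-0.0, -0.0, -1.0]]
force: [-0.2, -0.3, 0.1]
opening: 0.983
t 14.5 pos mm [573.7 304.9  67.9] jaw 119.73 zax [ 1.e-04  0.e+00 -1.e+00] F [-0.17 -0.25  0.06] M [0.07 0.03 0.03] open mm 85.5 j [  18.1   40.8   84.1   -0.    55.1 -101.6]
delta cm [-0.   -0.02  0.08] wz -0.0005
```

```bash
python3 -m handwheel '[{"hand":1,"dx":0,"dy":0,"dz":1,"wx":0,"wy":0,"wz":0},{"hand":1,"dx":0,"dy":0,"dz":2,"wx":0,"wy":0,"wz":0},{"hand":1,"dx":0,"dy":0,"dz":3,"wx":0,"wy":0,"wz":0},{"hand":1,"dx":0,"dy":0,"dz":3,"wx":0,"wy":0,"wz":0},{"hand":1,"dx":0,"dy":0,"dz":3,"wx":0,"wy":0,"wz":0},{"hand":1,"dx":0,"dy":0,"dz":1,"wx":0,"wy":0,"wz":0},{"hand":1,"dx":-3.5,"dy":1.5,"dz":0,"wx":0,"wy":0,"wz":0},{"hand":1,"dx":-3.5,"dy":1.5,"dz":0,"wx":0,"wy":0,"wz":0},{"hand":1,"dx":-3.5,"dy":1.5,"dz":0,"wx":0,"wy":0,"wz":0},{"hand":1,"dx":-3.5,"dy":1.5,"dz":0,"wx":0,"wy":0,"wz":0}]'
python3 -m handwheel '[{"hand":1,"dx":-3.5,"dy":1.5,"dz":0,"wx":0,"wy":0,"wz":0},{"hand":1,"dx":-3.5,"dy":2,"dz":0,"wx":0,"wy":0,"wz":0},{"hand":1,"dx":-3.5,"dy":2,"dz":0,"wx":0,"wy":0,"wz":0},{"hand":1,"dx":-2,"dy":2,"dz":0,"wx":0,"wy":0,"wz":0},{"hand":1,"dx":0,"dy":0,"dz":0,"wx":0,"wy":0,"wz":0},{"hand":1,"dx":0,"dy":0,"dz":0,"wx":0,"wy":0,"wz":0}]'
python3 - <<'E'
from h import *
for n in("top","scene"):
    p,d=vision.capture(n); cv2.imwrite(f"pics/{n}4.png",p[:,:,::-1]); W=world(n,d); print(n); blobs(p,W,.088,.115)
    blobs(p,W,.022,.042,500)
E
```

```text
time_s: 15.5
position: [0.4318, 0.3649, 0.1974]
tcp_rot: [[-0.869, -0.495, -0.001], [-0.495, 0.869, -0.0], [0.001, 0.0, -1.0]]
force: [-0.5, 0.5, 0.0]
opening: 0.999
time_s: 16.1
position: [0.3082, 0.4398, 0.1976]
tcp_rot: [[-0.868, -0.497, 0.0], [-0.497, 0.868, -0.001], [0.0, -0.001, -1.0]]
force: [-0.1, -0.1, -0.0]
opening: 1.003
top
[631.  40.] 87 z 0.089 rect mm [ 924.1 -606.5] [38.  22.3] ang 42.9 mean [ 0.9247 -0.6062] rgb [151. 116.  73.]
[604.  70.] 1358 z 0.089 rect mm [ 861.6 -556.4] [115.6 140.8] ang 24.4 mean [ 0.8674 -0.5562] rgb [154. 119.  75.]
[190. 100.] 89 z 0.0939 rect mm [788.8 192.9] [11.2 45.7] ang 49.2 mean [0.7887 0.1932] rgb [ 86. 100. 124.]
[207. 118.] 276 z 0.0941 rect mm [761.4 162.1] [57.9 75. ] ang 50.2 mean [0.7566 0.1606] rgb [ 70.  93. 123.]
[615. 121.] 732 z 0.089 rect mm [ 772.4 -574. ] [ 68.9 119.7] ang 57.4 mean [ 0.7745 -0.5769] rgb [158. 122.  77.]
[588. 119.] 142 z 0.089 rect mm [ 778.9 -528.5] [52.  22.2] ang 23.9 mean [ 0.7767 -0.5276] rgb [162. 125.  80.]
[629. 223.] 571 z 0.0901 rect mm [ 579.8 -600.7] [247.6  40.1] ang 0.2 mean [ 0.5881 -0
[... 2144 characters left out ...]
4024] rgb [ 69. 135.  76.]
[  8. 387.] 254 z 0.0894 rect mm [ 646.6 -589.9] [ 24.7 113.3] ang 85.0 mean [ 0.6559 -0.5916] rgb [151. 122.  89.]
[531.  23.] 671 z 0.0381 rect mm [123.3 777.9] [ 92.2 116.6] ang 58.5 mean [0.1379 0.7622] rgb [22. 20. 21.]
[469. 202.] 2586 z 0.0314 rect mm [573.7 303.7] [151.2 135.7] ang 29.8 mean [0.589  0.2913] rgb [76. 77. 77.]
[610. 257.] 3642 z 0.0351 rect mm [801. 455.] [137.8 179.7] ang 52.1 mean [0.8091 0.4631] rgb [115. 118. 117.]
[359. 334.] 6690 z 0.0304 rect mm [760.6 -38.7] [176.4 127.7] ang 86.1 mean [ 0.7637 -0.0409] rgb [157.  50.  44.]
[ 16. 390.] 612 z 0.0321 rect mm [ 589.1 -598.5] [ 55.4 238.2] ang 84.6 mean [ 0.6323 -0.6006] rgb [63. 50. 37.]
```

View pics/top4.png

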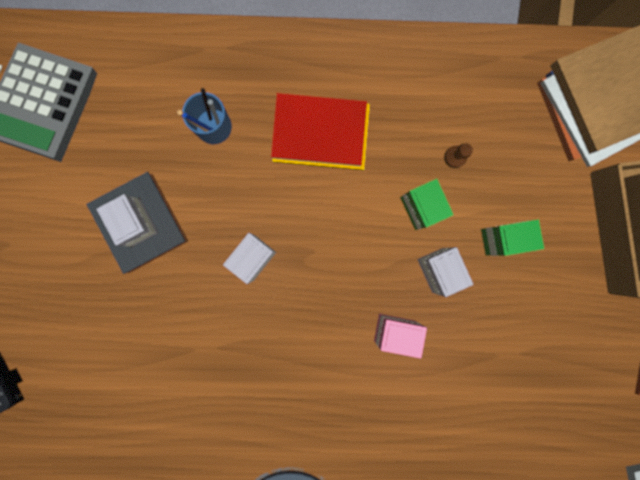

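View pics/scene4.png

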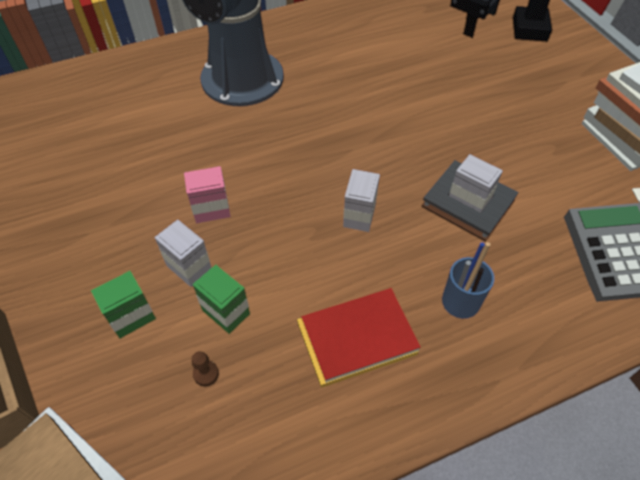

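The full tin's lid, at (121,219) in the top view, is 8 mm above the dummies' lids and centred and aligned in the opening. The dummies are at (247,258) and (450,271), and nothing else has moved. Handing in.

```bash
python3 -c "
from rig import hand_in
print(hand_in())"; python3 st.py
```

```text
the job is handed in; nothing more can be done
None
the job is handed in; nothing more can be done
```

The full tin stands on the stand's base board, and I handed the job in at about 16 s. hand_in gives no verdict.

- **Finding the full tin:** I lifted the left silver tin (about 1.4 N, a dummy) and set it back. The middle one weighed about 4.8 N, the full one. I left the third silver tin untouched, since only one tin can be full.
- **Placing:** I turned the full tin to the stand's 29.7° and lowered it through the opening, with no sign of catching on the plate. The gripper's load came off at the expected seat height.
- **Last checks:** The tin's lid is at 106.6 mm in the top camera (107 expected) and 105.8 mm in the scene camera, which reads about 1 mm low everywhere. It is within about 1 mm and 0.3° of the stand. The first dummy is within about 1 mm of where it was. The third tin, pen pot, books and stamp look unmoved, and the gripper is clear of everything.
- **What went wrong:** The first move command was refused because rows need every key, and nothing moved. Single weight readings scattered by up to about 1 N, too little to confuse the tins. No other check failed or disagreed.

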